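# Code the sample tubes on the treadle marker

### The arm

A 6-joint arm with a two-finger parallel gripper is mounted at the origin on the work surface. World frame = base frame: x ahead of the robot, y to its left, z up, the work surface at z = 0. Lengths are in m, angles in rad, forces in N, time in s.
With the tool pointing down it reaches from about 0.375 to 0.975 m from the base axis. Payload 3.8 kg.
Tool frame: the origin (TCP) lies midway between the tips of the shut fingers; the grasp point (between the pads) lies 19 mm behind it; z points along the fingers, y is the line along which they close (so a half turn about z gives the same grasp; the last joint's range is limited). The gripper opens to 88 mm and grips with 3 to 60 N. Pads are 18 mm wide; open, the fingers measure 123 mm over their backs; the gripper's body (75 mm by 187 mm) begins 45 mm behind the grasp point.
Start: joints at [-1.24, 0.264, 1.604, -0, 1.274, -0.037], TCP at [0.243, -0.63, 0.199] pointing down, gripper open.
Joint ranges: [-2.63, 2.63], [-0.94, 2.18], [0.31, 2.57], [-1.31, 4.45], [0, 2.66], [-2.55, 2.55]. Speed limits (rad/s): [2.57, 2.57, 3.14, 3.14, 3.14, 3.14].

### API

Orientations are given as a rotation vector (axis times angle).
In Python, from cell import manip, inverse_kinematics, cams, order gives the robot as it stands. Calls block until the motion is done:
- manip.move_pose(position, orientation): joint-space move of the TCP to a pose.
- manip.move_linear(position, rate=0.15, rot=None): straight line of the TCP; rot=None keeps the orientation; rate is the mean speed in m/s.
- manip.set_joints(angles): joint-space move.
- manip.set_gripper(opening, force=None): finger opening in m; force is the grip in N (None keeps the last); returns when the fingers have stopped.
- manip.dwell(seconds).
- inverse_kinematics(position, orientation): joint angles nearest the present ones, or None.
- manip.state(): the state.
- cams.capture(name): name is "side" or "top" or "wrist"; returns a dict with "image" (400x640x3 uint8, blue, green, red), "z_map" (400x640 float32, m along the optical axis (not along the pixel's ray), 0 where there is no reading), "intrinsics" (3x3 intrinsics, pixels), "position" and "orientation" of the camera in the world; the wrist camera has in their place "T_tool_cam" (4x4, takes a point from camera to tool coordinates, whose origin is the TCP and whose axes are the flange's). Camera axes: x right, y down, z forward; pixel columns grow to the right and rows downward; lengths in m; the calibration is good to about 2 mm. A picture is of the moment at which its call begins: read the wrist's pose just before it.
A pose or a line that the arm cannot do raises manip.IKError and nothing moves.
- order.close_job(): hands the job in; it is judged then, once.
The state is a dict: "clock": time; "joint_pos": joint angles; "joint_velocities": joint speeds; "tau": joint torques, N m; "tool_pos": TCP position; "tcp_rot": TCP orientation; "contact_force": force on the tool from outside, world axes, zero at the start; "moment": the same for the moment, N m; "gripper_width": finger opening in m; "grasp_force": force on a finger pad.
Only numpy, scipy, OpenCV 4.12 (cv2) and the standard library are available. Lean on these libraries where they do the work, as an engineer would, in place of code of your own. Each camera call takes 0.05 s, during which the arm holds its last target. There are 200 camera calls.

### The job

Code this batch of white-capped sample tubes on the treadle marker: lay every one of them on its side in a blue groove of the cradle, one to a groove, then press the black treadle fully down to its stop, hold it there for three seconds with all the tubes still lying in the grooves, and let it come back up. If an orange-capped tube from the last batch is still in the cradle, it is already coded: take it out and lay it in the green tray before you press. Finally lay the coded tubes on their sides in the green tray too, and leave the vials, dish, pen and plug box where they are.

Things in the scene. Friction and masses are not known exactly. Their poses are not given: they have to be found in the camera images.
- tube1: White-capped tube 115 mm long, pale body 30 mm in diameter, round 34 mm cap (14 mm long) at its +z end, square foot 38 x 38 x 8 mm at its -z end; about 90 g, nearly balanced at mid-length. Origin on the axis 49 mm above the foot's underside (8.5 mm below mid-length), z axis from foot to cap. Two or three of tube1 to tube3 are present; they stand upright on tube_mat at the start.
- tube2: White-capped tube 115 mm long, pale body 30 mm in diameter, round 34 mm cap (14 mm long) at its +z end, square foot 38 x 38 x 8 mm at its -z end; about 90 g, nearly balanced at mid-length. Origin on the axis 49 mm above the foot's underside (8.5 mm below mid-length), z axis from foot to cap. Two or three of tube1 to tube3 are present; they stand upright on tube_mat at the start.
- tube3: White-capped tube 115 mm long, pale body 30 mm in diameter, round 34 mm cap (14 mm long) at its +z end, square foot 38 x 38 x 8 mm at its -z end; about 90 g, nearly balanced at mid-length. Origin on the axis 49 mm above the foot's underside (8.5 mm below mid-length), z axis from foot to cap. Two or three of tube1 to tube3 are present; they stand upright on tube_mat at the start.
- old_a: Orange-capped tube 115 mm long, pale body 30 mm in diameter, round 34 mm cap (14 mm long) at its +z end, square foot 38 x 38 x 8 mm at its -z end; about 90 g, nearly balanced at mid-length. Origin on the axis 49 mm above the foot's underside (8.5 mm below mid-length), z axis from foot to cap. Black code band. At most one old tube is present, in an outer groove, cap at the high end.
- old_b: Orange-capped tube 115 mm long, pale body 30 mm in diameter, round 34 mm cap (14 mm long) at its +z end, square foot 38 x 38 x 8 mm at its -z end; about 90 g, nearly balanced at mid-length. Origin on the axis 49 mm above the foot's underside (8.5 mm below mid-length), z axis from foot to cap. Black code band. At most one old tube is present, in an outer groove, cap at the high end.
- cradle: Blue cradle on the marker: three V-grooves along its x axis at y = -62, 0, +62 mm. Origin on the axis of a tube lying in the middle groove, halfway along. Slopes 25 degrees: x points away from the pedal and upward, z is square to the grooves. A seated tube's axis runs along x within 8 mm of the groove's line (z = 0), cap either way, its middle near x = 0 (origin within 25 mm).
- marker: Grey treadle marker, 200 mm wide, fixed; origin under the cradle's origin, which is 66 mm above it; x away from the pedal. V supports are 10 mm long at cradle x = +-31 mm and end 2 mm below the tube's axis; between them fingers may go 25 mm below the axis. A stop wall at the low end has its inner face at cradle x = -64 mm and its top 1 mm below the axis. Reaches 90 mm beyond the origin.
- pedal (a joint): angle of the treadle: 0 up (spring returned), 0.30 rad at its bottom stop; counts as fully down above 0.27. The spring needs about 6 N at the pad to start and about 14 N at the stop
- pedal_pad (a point): centre of the top of the black treadle pad with yellow stripes (75 mm long in x, 110 mm wide), at the front of the marker nearest the robot; top 64 mm above the bench when up; goes down about 28 mm to the stop, on an arc about pedal_hinge
- pedal_hinge (a point): point on the treadle's level hinge axis, 95 mm behind the pad centre (towards the cradle), 52 mm above the bench; the axis is parallel to the cradle's y axis
- tray: green open tray, 170 (x) x 235 (y) x 28 mm, walls 5 mm, floor 5 mm, fixed; origin at the centre of its underside, z up. Four tubes fit side by side along its x axis at y = -81, -27, 27, 81 mm; a tube lying in it on its foot and cap has its axis 22 to 24 mm above the tray's origin
- tube_mat: grey mat 200 (x) x 235 (y) x 4 mm, fixed, on which the tubes stand; origin at the centre of its underside. It lies on one side of the marker and the tray on the other; which is which varies
- vial1: stoppered rearing vial, brown disc base 38 mm, cream stopper, 46 mm high; bystander; origin at the centre of its underside
- vial2: like vial1; bystander; origin at the centre of its underside
- vial3: like vial1, sometimes absent; bystander; origin at the centre of its underside
- dish: clear round dish 90 mm in diameter, 15 mm high; bystander; origin at the centre of its underside
- pen: black marker pen with red cap, 135 mm long; bystander; origin at the centre of its underside
- plug_box: open blue box of plugs, 90 x 130 x 60 mm; bystander; origin at the centre of its underside
There are look-alikes about, which are no part of the job. Leave any pink or turquoise look-alike of the tube1 alone.

How it is judged:
On the way, in this order (a step that is already met when the one before it is completed fails the run):
1. every new tube lies in a groove of the cradle, and any orange-capped tube lies in the tray (x of tube1 in the frame of cradle between -0.025 and 0.025 m and z of tube1 in the frame of cradle between -0.008 and 0.008 m and angle between the z axis of each of tube1, tube2, tube3 and the x axis of cradle, either way round below 0.12 rad and (y of tube1 in the frame of cradle between -0.07 and -0.054 m or y of tube1 in the frame of cradle between -0.008 and 0.008 m or y of tube1 in the frame of cradle between 0.054 and 0.07 m) and x of tube2 in the frame of cradle between -0.025 and 0.025 m and z of tube2 in the frame of cradle between -0.008 and 0.008 m and (y of tube2 in the frame of cradle between -0.07 and -0.054 m or y of tube2 in the frame of cradle between -0.008 and 0.008 m or y of tube2 in the frame of cradle between 0.054 and 0.07 m) and x of tube3 in the frame of cradle between -0.025 and 0.025 m and z of tube3 in the frame of cradle between -0.008 and 0.008 m and (y of tube3 in the frame of cradle between -0.07 and -0.054 m or y of tube3 in the frame of cradle between -0.008 and 0.008 m or y of tube3 in the frame of cradle between 0.054 and 0.07 m) and x of old_a in the frame of tray between -0.05 and 0.05 m and y of old_a in the frame of tray between -0.107 and 0.107 m and z of old_a in the frame of tray between 0.005 and 0.045 m and angle between each of old_a, old_b's own z axis and vertical above 1.3 rad and x of old_b in the frame of tray between -0.05 and 0.05 m and y of old_b in the frame of tray between -0.107 and 0.107 m and z of old_b in the frame of tray between 0.005 and 0.045 m), for 0.3 s.
2. the treadle is held fully down for two seconds or more, all new tubes lying in the grooves and any orange-capped tube out of the cradle (value of joint pedal above 0.27 rad and x of tube1 in the frame of cradle between -0.025 and 0.025 m and z of tube1 in the frame of cradle between -0.008 and 0.008 m and angle between the z axis of each of tube1, tube2, tube3 and the x axis of cradle, either way round below 0.12 rad and (y of tube1 in the frame of cradle between -0.07 and -0.054 m or y of tube1 in the frame of cradle between -0.008 and 0.008 m or y of tube1 in the frame of cradle between 0.054 and 0.07 m) and x of tube2 in the frame of cradle between -0.025 and 0.025 m and z of tube2 in the frame of cradle between -0.008 and 0.008 m and (y of tube2 in the frame of cradle between -0.07 and -0.054 m or y of tube2 in the frame of cradle between -0.008 and 0.008 m or y of tube2 in the frame of cradle between 0.054 and 0.07 m) and x of tube3 in the frame of cradle between -0.025 and 0.025 m and z of tube3 in the frame of cradle between -0.008 and 0.008 m and (y of tube3 in the frame of cradle between -0.07 and -0.054 m or y of tube3 in the frame of cradle between -0.008 and 0.008 m or y of tube3 in the frame of cradle between 0.054 and 0.07 m) and distance between each of old_a, old_b and cradle above 0.12 m), for 2 s.
At the end, for the whole second after the job is handed in: Every tube present (new and left over) lies on its side within the green tray (middle inside the tray walls, axis 5 to 45 mm above its underside, more than 75 degrees from upright) and is at rest; the treadle is back up (below 0.05 rad) (x of tube1 in the frame of tray between -0.05 and 0.05 m and y of tube1 in the frame of tray between -0.107 and 0.107 m and z of tube1 in the frame of tray between 0.005 and 0.045 m and angle between each of tube1, tube2, tube3, old_a, old_b's own z axis and vertical above 1.3 rad and x of tube2 in the frame of tray between -0.05 and 0.05 m and y of tube2 in the frame of tray between -0.107 and 0.107 m and z of tube2 in the frame of tray between 0.005 and 0.045 m and x of tube3 in the frame of tray between -0.05 and 0.05 m and y of tube3 in the frame of tray between -0.107 and 0.107 m and z of tube3 in the frame of tray between 0.005 and 0.045 m and x of old_a in the frame of tray between -0.05 and 0.05 m and y of old_a in the frame of tray between -0.107 and 0.107 m and z of old_a in the frame of tray between 0.005 and 0.045 m and x of old_b in the frame of tray between -0.05 and 0.05 m and y of old_b in the frame of tray between -0.107 and 0.107 m and z of old_b in the frame of tray between 0.005 and 0.045 m and linear speed of each of tube1, tube2, tube3, old_a, old_b below 0.03 m/s and value of joint pedal below 0.05 rad); the robot touches nothing.
It fails at once if a bystander is pushed more than 40 mm or tipped over (distance of any of vial1, vial2, vial3, dish, pen, plug_box from where it was at the start of the episode above 0.04 m or angle between any of vial1, vial2, vial3, dish, pen, plug_box's own z axis and vertical above 0.7 rad).
Of tube1, tube2, tube3 only 2 to 3 are there at a start; the rules pass over those that are not, and their reading is None.
Of old_a, old_b, vial3 only 1 to 1 are there at a start; the rules pass over those that are not, and their reading is None.
At some moment in a run one of tube1, tube2, tube3 may be knocked a few centimetres aside while the robot is not near it.
It also fails if it takes over 210 s, if anything falls off the work surface, if the arm or the gripper's body presses on something with over 40 N, if the wrist force passes 120 N, or if a joint passes its speed limit or range.

## Working session

There is one attempt and no reset: what is moved stays moved. The work goes in short steps, each a Python script; the robot and the scene stay as the last script left them, time stands still between calls to the robot, and variables do not carry over. Pictures are saved under pics/ and viewed, at most 14 in all, crops included, and the job is handed in when it is done.

```bash
ls; mkdir -p pics; cat > h.py <<'E'
import numpy as np, cv2
from scipy.spatial.transform import Rotation as R
from cell import manip, inverse_kinematics, cams, order
def rot(o):
    o=np.asarray(o,float)
    if o.shape==(3,3): return o
    if o.size==4: return R.from_quat(o).as_matrix()
    return R.from_rotvec(o.ravel()).as_matrix()
def cap(name):
    s=manip.state(); c=cams.capture(name)
    if name=='wrist':
        T=np.eye(4);T[:3,:3]=rot(s['tcp_rot']);T[:3,3]=s['tool_pos'];T=T@np.array(c['T_tool_cam'])
    else:
        T=np.eye(4);T[:3,:3]=rot(c['orientation']);T[:3,3]=c['position']
    c['T']=T;return c
def cloud(c):
    z=c['z_map'];K=c['intrinsics'];v,u=np.mgrid[:z.shape[0],:z.shape[1]]
    p=np.stack([(u-K[0,2])/K[0,0]*z,(v-K[1,2])/K[1,1]*z,z],-1)
    p=p@c['T'][:3,:3].T+c['T'][:3,3];p[z==0]=np.nan;return p
E
python3 - <<'E'
from h import *
for n in ('top','side'):
    c=cap(n);cv2.imwrite(f'pics/{n}0.png',c['image']);print(n,c['position'],c['orientation'],c['intrinsics'])
    np.savez(f'{n}0.npz',**{k:c[k] for k in('image','z_map','intrinsics','T')})
print(manip.state())
E
```

```text
pics
top [0.54372674 0.04438943 1.15702151] [-2.17961937  2.15751722 -0.0617498 ] [[439.8278673    0.         322.76613936]
 [  0.         439.8278673  192.54432098]
 [  0.           0.           1.        ]]
side [0.46959099 0.73837459 0.85555533] [-0.28915085  2.8427954  -1.08575499] [[396.52824725   0.         321.0242727 ]
 [  0.         396.52824725 201.93092544]
 [  0.           0.           1.        ]]
{'clock': 0.1, 'joint_pos': array([-1.23990278e+00,  2.64665294e-01,  1.60523479e+00,  8.59205284e-06,
        1.27370686e+00, -3.68861943e-02]), 'joint_velocities': array([-3.99428733e-05, -1.67091555e-03, -2.39318923e-03, -3.21106051e-04,
        5.23956635e-04,  5.31199187e-05]), 'tau': array([ 2.01446996e-04, -5.03618217e+01, -3.58070648e+01,  7.31356605e-02,
        2.33570533e-02, -4.33761716e-05]), 'tool_pos': array([ 0.24246717, -0.62917268,  0.19822246]), 'tcp_rot': array([-3.08666546e+00, -5.74088183e-01,  4.50405504e-04]), 'contact_force': array([-0.15890641, -0.74319923,  0.74353705]), 'moment': array([ 0.01610652,  0.0243592 , -0.02282949]), 'grasp_force': 0.0, 'gripper_width': 0.08814948038709525}
```

View pics/top0.png

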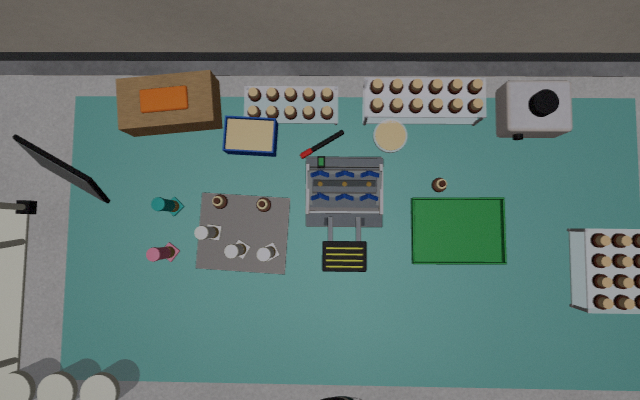

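View pics/side0.png

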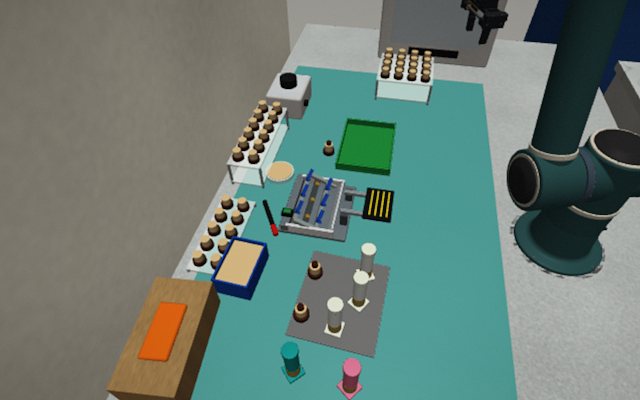

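The top view shows three white-capped candidates at (207,232), (236,250) and (266,254). The look-alikes are pink at (160,253), turquoise at (165,205), and the vials at (219,201), (263,204) and (440,184). The cradle (344,185) is empty. Vial3 is present, so there should be no old tube. The tray is at (458,231) and the pedal at (344,257).

```bash
cat >> h.py <<'E'
def comps(mask,amin):
    n,l,s,ce=cv2.connectedComponentsWithStats(mask.astype(np.uint8));return [(l==i) for i in range(1,n) if s[i,4]>=amin]
def rect(pts):
    (c,wh,a)=cv2.minAreaRect(pts.astype(np.float32));return np.round(c,4),np.round(wh,4),round(a,1)
def plane(c,m,z):
    "cast mask pixels onto plane z"
    v,u=np.nonzero(m);K=c['intrinsics'];d=np.stack([(u-K[0,2])/K[0,0],(v-K[1,2])/K[1,1],np.ones(len(u))],-1)@c['T'][:3,:3].T
    o=c['T'][:3,3];return (o+d*((z-o[2])/d[:,2])[:,None])[:,:2]
def tubes(c):
    "white caps in the mat region"
    P=cloud(c);hsv=cv2.cvtColor(c['image'],cv2.COLOR_BGR2HSV)
    m=(hsv[...,1]<50)&(P[...,2]>.105)&(P[...,2]<.135)&(P[...,0]>.25)&(P[...,0]<.8)&(abs(P[...,1])<.6)
    out=[]
    for k in comps(m,60):
        q=plane(c,k,.119);out.append((*cv2.minEnclosingCircle(q.astype(np.float32)),np.median(P[k],0)))
    return out
E
python3 - <<'E'
from h import *
c={k:v for k,v in np.load('top0.npz').items()};P=cloud(c);im=c['image'];hsv=cv2.cvtColor(im,cv2.COLOR_BGR2HSV);H,S,V=[hsv[...,i].astype(int) for i in range(3)]
for t in tubes(c):print('tube',np.round(t[0],4),round(t[1],4),np.round(t[2],3))
g=(H>50)&(H<75)&(S>150)
for k in comps(g,500):print('green',rect(plane(c,k,.02)),np.nanmedian(P[k],0))
b=(H>100)&(H<125)&(S>120)
for k in comps(b,20):
  v,u=np.nonzero(k);print('blue',u.mean(),v.mean(),k.sum(),np.round(np.nanmean(P[k],0),4),np.round(np.nanmax(P[k],0)[2],3))
y=(H>22)&(H<35)&(S>130)
for k in comps(y,20):
  v,u=np.nonzero(k);print('yel',u.mean(),v.mean(),k.sum(),np.round(np.nanmean(P[k],0),4),rect(P[k][:,:2]))
# feet: bright low pts on mat
f=(S<60)&(V>100)&(P[...,2]<.03)
for k in comps(f,15):
  v,u=np.nonzero(k); 
  if 190<u.mean()<300 and 185<v.mean()<275: print('foot',u.mean(),v.mean(),k.sum(),np.round(np.nanmean(P[k],0),4))
m=abs(im.astype(int)-np.array(im[265,250],int)).max(-1)<15
for k in comps(m&(P[...,2]<.02),800):print('mat',rect(plane(c,k,.004)))
a=cv2.resize(im[180:290,140:300],None,fx=5,fy=5,interpolation=2);cv2.imwrite('pics/crop1.png',a)
E
```

```text
tube [0.5311 0.3566] 0.0179 [0.531 0.357 0.117]
tube [0.4884 0.2842] 0.0176 [0.488 0.285 0.117]
tube [0.4821 0.2078] 0.0175 [0.482 0.209 0.118]
green (array([ 0.5418, -0.2752]), array([0.1661, 0.237 ]), 0.5) [ 0.54575494 -0.3295383   0.00488235]
blue 251.6660682226212 138.66427289048474 557 [0.7712 0.2559 0.0441] 0.064
blue 319.5731707317073 173.4878048780488 82 [0.6794 0.0795 0.0683] 0.079
blue 344.5121951219512 173.59756097560975 82 [0.6798 0.0173 0.0674] 0.079
blue 369.50602409638554 173.710843373494 83 [ 0.6801 -0.045   0.0667] 0.079
blue 319.679012345679 196.53086419753086 81 [0.6239 0.0794 0.0403] 0.05
blue 343.96385542168673 196.93975903614458 83 [0.6234 0.0178 0.0409] 0.054
blue 368.4074074074074 197.02469135802468 81 [ 0.6237 -0.0443  0.042 ] 0.053
yel 343.07246376811594 247.53623188405797 69 [0.4966 0.0195 0.0638] (array([0.4967, 0.0173]), array([0.0028, 0.0886]), 0.8)
yel 342.6307692307692 253.8153846153846 65 [0.4812 0.0212 0.0633] (array([0.4808, 0.0184]), array([0.0052, 0.0861]), 0.4)
yel 345.36507936507934 260.22222222222223 63 [0.4656 0.0142 0.0628] (array([0.4656, 0.0169]), array([0.0888, 0.0041]), 88.6)
yel 344.71830985915494 266.4788732394366 71 [0.4504 0.0151 0.0635] (array([0.4503, 0.0169]), array([0.0034, 0.0885]), 0.7)
foot 243.8463687150838 233.39263268156424 5728 [0.5279 0.2786 0.003 ]
mat (array([1.1147, 0.0119]), array([0.4052, 0.0984]), 89.9)
mat (array([1.053 , 0.6318]), array([0.3903, 0.0946]), 74.0)
mat (array([0.5298, 0.2819]), array([0.2346, 0.199 ]), 86.9)
```

View pics/crop1.png

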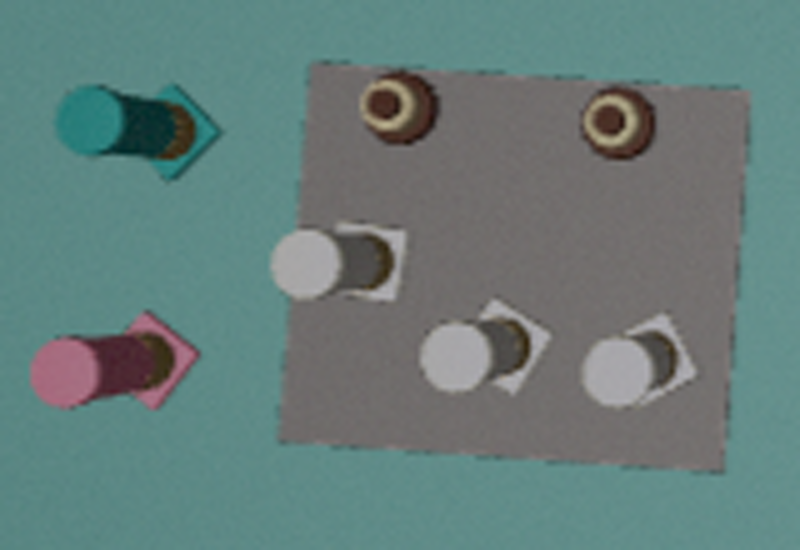

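```bash
cat >> h.py <<'E'
def tool(head,pitch,sgn=1):
    "rotvec; head rad, pitch below horizontal rad (may exceed pi/2)"
    z=np.array([np.cos(head)*np.cos(pitch),np.sin(head)*np.cos(pitch),-np.sin(pitch)])
    y=sgn*np.array([-np.sin(head),np.cos(head),0]);return R.from_matrix(np.stack([np.cross(y,z),y,z],1)).as_rotvec()
def tcp(gp,rv,off=.017): return np.asarray(gp)+off*R.from_rotvec(rv).as_matrix()[:,2]
E
python3 - <<'E'
from h import *
d=np.deg2rad
T=[(.531,.357),(.488,.284),(.482,.208)]
for i,t in enumerate(T):
  for s in (1,-1):
    for a in (10,25,40,55):
      ok=[]
      for h in range(-90,181,15):
        rv=tool(d(h),d(a),s);g=tcp((*t,.0615),rv);z=R.from_rotvec(rv).as_matrix()[:,2]
        q=inverse_kinematics(g,rv);q2=inverse_kinematics(g-.1*z,rv);q3=inverse_kinematics(g+[0,0,.12],rv)
        if q is not None and q2 is not None and q3 is not None: ok.append(h)
      print(i,s,a,ok)
for s in (1,-1):
  for a in (65,75,90,105,115,125): print('cradle',s,a,[None if (q:=inverse_kinematics(tcp((.646,.0175,.066+dz),tool(0,d(a),s)),tool(0,d(a),s))) is None else np.round(q,2) for dz in (0,.15)])
E
```

```text
0 1 10 [-90, -75, -60, -45, 60, 75, 90, 105, 120, 135, 150, 165, 180]
0 1 25 [-90, -75, -60, -45, -30, 60, 75, 90, 105, 120, 135, 150, 165, 180]
0 1 40 [-90, -75, -60, -45, -30, -15, 120, 135, 150, 165, 180]
0 1 55 [-90, -75, -60, -45, -30, -15, 0, 15, 30, 135, 150, 165, 180]
0 -1 10 [-90, -75, -60, -45, 60, 75, 90, 105, 120, 135, 150, 165, 180]
0 -1 25 [-90, -75, -60, -45, -30, 60, 75, 90, 105, 120, 135, 150, 165, 180]
0 -1 40 [-90, -75, -60, 45, 60, 75, 90, 105, 120, 135, 150, 165, 180]
0 -1 55 [-90, -75, 30, 45, 60, 75, 90, 105, 120, 135, 150, 165, 180]
1 1 10 [-90, -75, -60, -45, 75, 90, 105, 120, 135, 150, 165, 180]
1 1 25 [-90, -75, -60, -45, 75, 90, 105, 120, 135, 150, 165, 180]
1 1 40 [-90, -75, -60, -45, -30, 105, 120, 135, 150, 165, 180]
1 1 55 [-90, -75, -60, -45, -30, -15, 0, 15, 30, 120, 135, 150, 165, 180]
1 -1 10 [-90, -75, -60, -45, 75, 90, 105, 120, 135, 150, 165, 180]
1 -1 25 [-90, -75, -60, -45, 75, 90, 105, 120, 135, 150, 165, 180]
1 -1 40 [-90, -75, -60, -45, 60, 75, 90, 105, 120, 135, 150, 165, 180]
1 -1 55 [-90, -75, 30, 45, 60, 75, 90, 105, 120, 135, 150, 165,
[... 1264 characters left out ...]
]
cradle -1 65 [array([-0.02,  0.12,  2.15,  0.02,  0.43,  1.54]), array([-0.02, -0.06,  2.02,  0.01,  0.74,  1.55])]
cradle -1 75 [array([-0.01,  0.19,  2.02,  0.01,  0.67,  1.55]), array([-0.01,  0.04,  1.88,  0.  ,  0.96,  1.56])]
cradle -1 90 [array([-0.01,  0.34,  1.8 , -0.  ,  1.  ,  1.56]), array([-0.01,  0.21,  1.67, -0.  ,  1.26,  1.56])]
cradle -1 105 [array([-0.01,  0.51,  1.58, -0.  ,  1.31,  1.56]), array([-0.01,  0.39,  1.46, -0.  ,  1.55,  1.56])]
cradle -1 115 [array([-0.01,  0.63,  1.44, -0.  ,  1.51,  1.56]), array([-0.01,  0.52,  1.32, -0.  ,  1.74,  1.56])]
cradle -1 125 [array([-0.01,  0.76,  1.29, -0.01,  1.7 ,  1.56]), array([-0.01,  0.64,  1.19, -0.01,  1.92,  1.56])]
```

```bash
cat > plan.py <<'E'
from h import *
d=np.deg2rad
CR=np.array([.646,.0175,.066]);CY=d(.4)
def poses(t,h,a,s,gy):
    rv=tool(d(h),d(a),s);z=R.from_rotvec(rv).as_matrix()[:,2]
    g=tcp((*t,.0615),rv); pv=tool(CY,d(a+65),s)
    pl=tcp(CR+[-gy*np.sin(CY),gy*np.cos(CY),0],pv)
    return dict(up=(g-.1*z+[0,0,.12],rv),pre=(g-.1*z,rv),g=(g,rv),lift=(g+[0,0,.16],rv),above=(pl+[0,0,.14],pv),place=(pl,pv))
if __name__=='__main__':
  T=[(.531,.357),(.488,.284),(.482,.208)]
  for t,h in ((T[2],102),(T[1],66),(T[0],80)):
   for s in (1,-1):
    print(t,h,s)
    for k,(p,rv) in poses(t,h,25,s,0).items():
      q=inverse_kinematics(p,rv);print('  ',k,None if q is None else np.round(q,2))
E
python3 plan.py
```

```text
(0.482, 0.208) 102 1
   up [-0.38  0.33  1.93  0.86  1.7   2.28]
   pre [-0.38  0.51  1.95  0.85  1.56  2.12]
   g [-0.25  0.53  2.05  0.96  1.43  2.08]
   lift [-0.25  0.26  2.02  0.95  1.6   2.32]
   above [-0.01  0.22  1.68 -0.    1.24 -1.59]
   place [-0.01  0.34  1.8  -0.    1.   -1.59]
(0.482, 0.208) 102 -1
   up [-0.38  0.33  1.93  0.86  1.7  -0.87]
   pre [-0.38  0.51  1.95  0.85  1.56 -1.02]
   g [-0.25  0.53  2.05  0.96  1.43 -1.06]
   lift [-0.25  0.26  2.02  0.95  1.6  -0.82]
   above [-0.01  0.22  1.68  0.    1.24  1.55]
   place [-0.01  0.34  1.8   0.    1.    1.55]
(0.488, 0.284) 66 1
   up [-0.38 -0.17  2.48  1.26  1.26  2.47]
   pre [-0.38  0.14  2.52  1.39  1.17  2.1 ]
   g [-0.12  0.29  2.47  1.68  1.06  1.98]
   lift [-0.12 -0.12  2.44  1.43  1.06  2.5 ]
   above [-0.01  0.22  1.68 -0.    1.24 -1.59]
   place [-0.01  0.34  1.8  -0.    1.   -1.59]
(0.488, 0.284) 66 -1
   up [-0.38 -0.17  2.48  1.26  1.26 -0.67]
   pre [-0.38  0.14  2.52  1.39  1.17 -1.04]
   g [-0.12  0.29  2.47  1.68  1.06 -1.16]
   lift [-0.12 -0.12  2.44  1.43  1.06 -0.64]
   above [-0.01  0.22  1.68  0.    1.24  1.55]
   place [-0.01  0.34  1.8   0.    1.    1.55]
(0.531, 0.357) 80 1
   up [-0.18  0.09  2.23  1.24  1.28  2.45]
   pre [-0.18  0.32  2.26  1.33  1.2   2.18]
   g [0.02 0.43 2.23 1.52 1.1  2.11]
   lift [0.02 0.12 2.2  1.36 1.14 2.48]
   above [-0.01  0.22  1.68 -0.    1.24 -1.59]
   place [-0.01  0.34  1.8  -0.    1.   -1.59]
(0.531, 0.357) 80 -1
   up [-0.18  0.09  2.23  1.24  1.28 -0.7 ]
   pre [-0.18  0.32  2.26  1.33  1.2  -0.97]
   g [ 0.02  0.43  2.23  1.52  1.1  -1.04]
   lift [ 0.02  0.12  2.2   1.36  1.14 -0.66]
   above [-0.01  0.22  1.68  0.    1.24  1.55]
   place [-0.01  0.34  1.8   0.    1.    1.55]
```

```bash
cat > pick.py <<'E'
from plan import *
import sys
def find(near):
    ts=[t for t in tubes(cap('top'))]
    for t in ts: print('seen',np.round(t[0],4),np.round(t[2],3))
    return np.array(min(ts,key=lambda t:np.hypot(*(np.array(t[0])-near)))[0])
def pick(t,h):
    p=poses(t,h,25,-1,0)
    manip.set_gripper(.05,20)
    manip.move_pose(*p['up']);manip.move_linear(p['pre'][0]);manip.move_linear(p['g'][0],rate=.1)
    manip.set_gripper(0,20);manip.move_linear(p['lift'][0])
    s=manip.state();print('grip',s['gripper_width'],s['grasp_force'],s['clock'])
    return s['gripper_width']>.02
def shot(name,pic=None):
    c=cap(name)
    if pic: cv2.imwrite('pics/'+pic,c['image'])
    return c
E
python3 - <<'E'
from pick import *
t=find((.482,.208));print(t)
s=manip.state();manip.move_linear(s['tool_pos']+[0,0,.1])
pick(t,102)
p=poses(t,102,25,-1,-.062);manip.move_pose(*p['above'])
c=shot('side');im=c['image'];cv2.imwrite('pics/a1.png',im)
E
```

```text
seen [0.5302 0.3569] [0.531 0.357 0.117]
seen [0.4884 0.2842] [0.488 0.285 0.117]
seen [0.4821 0.2078] [0.482 0.209 0.117]
[0.48211175 0.20784396]
grip 0.0006041641230013298 0.0 8.525
```

View pics/a1.png

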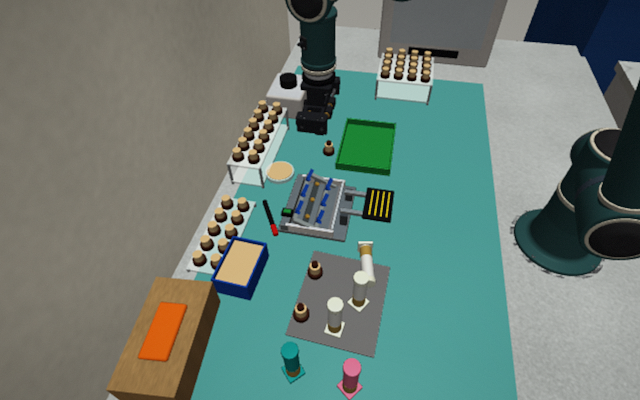

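The grasp missed: the gripper closed fully, and tube3 has been knocked over and now lies near (367,262) in the side view. I'll check the kinematics before moving on.

```bash
python3 - <<'E'
from pick import *
s=manip.state();print(s['tool_pos'],s['tcp_rot'],R.from_rotvec(s['tcp_rot']).as_matrix().round(2))
c=cap('side');K=c['intrinsics']
q=np.linalg.inv(c['T'])@np.r_[s['tool_pos'],1];print('tcp px',K@(q[:3]/q[2]))
p=poses((.482,.208),102,25,-1,-.062);print(p['above'],p['g'])
w=cap('wrist');print(w['T_tool_cam'].round(3))
c=cap('top');P=cloud(c);im=c['image']
hsv=cv2.cvtColor(im,cv2.COLOR_BGR2HSV)
m=(P[...,2]>.02)&(P[...,0]>.42)&(P[...,0]<.63)&(P[...,1]>.12)&(P[...,1]<.45)
for k in comps(m,30): print(np.round(np.nanmean(P[k],0),3),rect(P[k][:,:2]),np.nanmax(P[k][:,2]))
cv2.imwrite('pics/b.png',np.hstack([cv2.resize(im[170:290,180:320],None,fx=3,fy=3,interpolation=2),cv2.resize(w['image'],(380,360))]))
E
```

```text
[ 0.64583049 -0.04440475  0.18823454] [-3.14110804e+00 -1.12336504e-02  2.45208561e-03] [[ 1.    0.01 -0.  ]
 [ 0.01 -1.    0.  ]
 [-0.   -0.   -1.  ]]
tcp px [319.63150514 143.60940694   1.        ]
(array([ 0.64643284, -0.04449849,  0.189     ]), array([-3.14157351e+00, -1.09662048e-02, -9.61829487e-17])) (array([0.47879666, 0.22307055, 0.05431549]), array([-1.33184579, -1.64469258, -0.84847935]))
[[ 0.001 -0.947 -0.322  0.084]
 [ 1.     0.001 -0.     0.001]
 [ 0.001 -0.322  0.947 -0.185]
 [ 0.     0.     0.     1.   ]]
[0.611 0.341 0.04 ] (array([0.6114, 0.3432]), array([0.0247, 0.0259]), 6.2) 0.05220324372701968
[0.604 0.227 0.041] (array([0.6042, 0.2277]), array([0.0265, 0.0253]), 56.5) 0.05390214139924421
[0.531 0.353 0.097] (array([0.5304, 0.3581]), array([0.0312, 0.0323]), 0.0) 0.12254377891078905
[0.482 0.185 0.031] (array([0.4819, 0.1853]), array([0.0365, 0.1151]), 11.8) 0.041407724008666325
[0.489 0.282 0.1  ] (array([0.4874, 0.285 ]), array([0.0323, 0.0331]), 76.4) 0.12216819483090591
```

View pics/b.png

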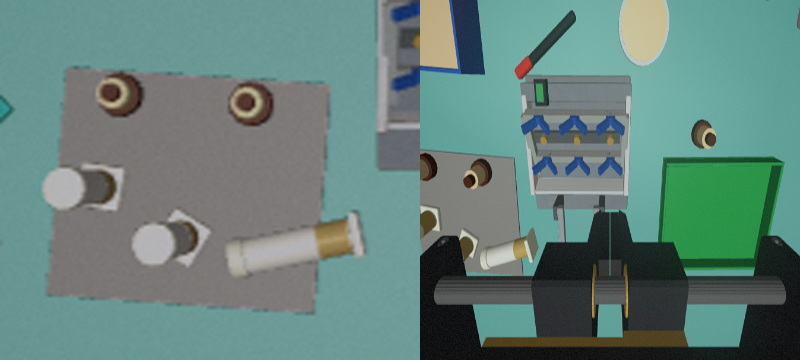

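The kinematics are right. Tube3 now lies on the mat at (0.482, 0.185), with its foot towards −y. I'll pick it from above, square to its axis, and place it in the groove with the tool square to the groove.

```bash
cat >> pick.py <<'E'
def place_sq(gy,s,x0=0.,rel=.044):
    "tool square to the grooves, tube middle at cradle x0"
    pv=tool(CY,d(65),s);X=np.array([np.cos(d(25)),0,np.sin(d(25))])
    pl=tcp(CR+[-gy*np.sin(CY),gy*np.cos(CY),0]+x0*X,pv,.012);n=-R.from_rotvec(pv).as_matrix()[:,2]
    manip.move_pose(pl+.13*n,pv);manip.move_linear(pl+.02*n,rate=.15);manip.move_linear(pl+.002*n,rate=.05)
    print('placing f',manip.state()['contact_force'],manip.state()['gripper_width'])
    manip.set_gripper(rel);manip.move_linear(pl+.14*n)
E
python3 - <<'E'
from pick import *
h=101.8
for s in(1,-1):
  rv=tool(d(h),d(90),s);print(s,inverse_kinematics(tcp((.482,.185,.022),rv,.012),rv))
s=-1
rv=tool(d(h),d(90),s)
if inverse_kinematics(tcp((.482,.185,.022),rv,.012),rv) is None: s=1;rv=tool(d(h),d(90),s)
print('use',s)
manip.set_gripper(.06,20);g=tcp((.482,.185,.022),rv,.012)
manip.move_pose(g+[0,0,.15],rv);manip.move_linear(g,rate=.12);manip.set_gripper(0,20)
st=manip.state();print(st['gripper_width'],st['grasp_force'])
manip.move_linear(g+[0,0,.18]);st=manip.state();print(st['gripper_width'],st['grasp_force'],st['clock'])
if st['gripper_width']>.02:
  place_sq(-.062,-1);print(manip.state()['clock'])
c=cap('wrist');cv2.imwrite('pics/c.png',c['image'])
E
```

```text
1 None
-1 [0.31823052 0.16614715 2.10777389 0.         0.86767162 0.11228167]
use -1
0.00046508905089054126 0.0
0.0003459314186722419 0.0 16.5833
```

View pics/c.png

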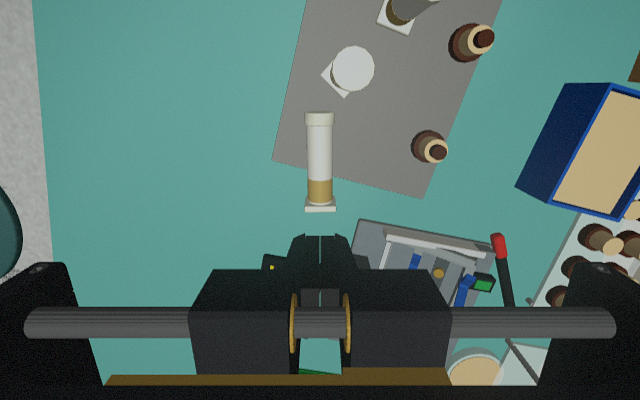

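```bash
python3 - <<'E'
from pick import *
print(manip.set_gripper(.06,20),manip.state()['gripper_width'],manip.state()['tool_pos'])
c=cap('wrist');P=cloud(c)
q=P[cv2.cvtColor(c['image'],cv2.COLOR_BGR2HSV)[...,1]<256]
for n in('wrist','top'):
  c=cap(n);P=cloud(c)
  m=(P[...,2]>.02)&(P[...,2]<.06)&(P[...,0]>.42)&(P[...,0]<.55)&(P[...,1]>.1)&(P[...,1]<.26)
  for k in comps(m,30): print(n,np.round(np.nanmean(P[k],0),3),rect(P[k][:,:2]),np.nanmax(P[k][:,2]))
E
```

```text
False 0.05982936613706124 [0.48201105 0.18495522 0.19002047]
wrist [0.481 0.186 0.033] (array([0.482, 0.184]), array([0.0378, 0.1143]), 11.4) 0.040251779413676914
top [0.488 0.16  0.031] (array([0.4851, 0.1626]), array([0.0367, 0.07  ]), 14.7) 0.042920804773298515
```

```bash
python3 - <<'E'
from pick import *
s=manip.state();p=s['tool_pos'];manip.move_linear([.482,.185,.012],rate=.12)
s=manip.state();print(s['tool_pos'],s['contact_force'],s['gripper_width'])
a=cap('wrist')['image'];b=cap('side')['image']
r=manip.set_gripper(.02,20);s=manip.state();print(r,s['gripper_width'],s['grasp_force'],s['clock'])
e=cap('wrist')['image']
cv2.imwrite('pics/d.png',np.hstack([cv2.resize(a,(400,250)),cv2.resize(e,(400,250))]))
cv2.imwrite('pics/e.png',cv2.resize(b[180:330,280:480],None,fx=3,fy=3))
E
```

```text
[0.48281579 0.18526169 0.01282846] [ 0.31863823  0.53238472 -0.18406742] 0.059921320455910074
False 0.02028999727490603 0.0 20.225
```

View pics/d.png

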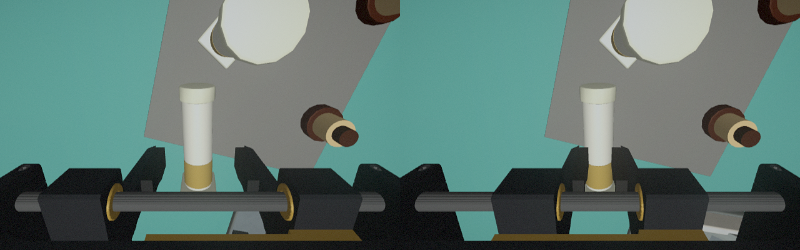

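View pics/e.png

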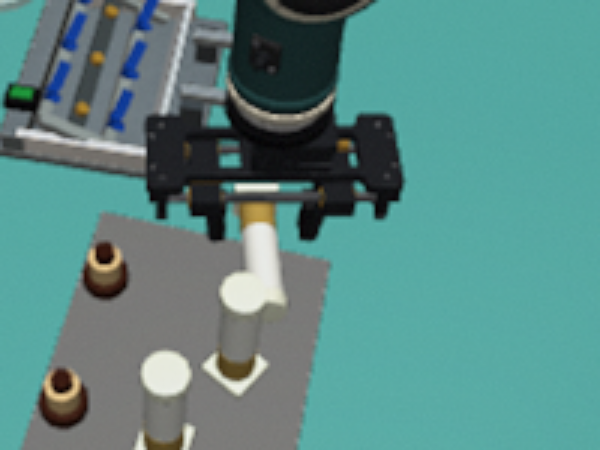

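```bash
python3 - <<'E'
from pick import *
manip.set_gripper(.06)
s=manip.state();c=cap('side');P=cloud(c);K=c['intrinsics']
q=np.linalg.inv(c['T'])@np.r_[s['tool_pos'],1];print('tcp px',(K@(q[:3]/q[2]))[:2],s['tool_pos'])
V=c['image'].max(-1)
m=(V<60)&(P[...,2]>.0)&(np.linalg.norm(P-s['tool_pos'],axis=-1)<.14)
M=R.from_rotvec(s['tcp_rot']).as_matrix()
L=(P[m]-s['tool_pos'])@M
print('n',m.sum(),'tool z max/percentiles',np.percentile(L[:,2],[0,50,90,97,99,100]).round(3))
lo=L[L[:,2]>np.percentile(L[:,2],93)];print(lo.round(3)[:25])
lw=cap('wrist');P=cloud(lw);V=lw['image'].max(-1);m=(V<60);L=(P[m]-s['tool_pos'])@M
L=L[np.isfinite(L).all(1)&(np.linalg.norm(L,axis=1)<.15)]
lo=L[np.argsort(-L[:,2])[:300:12]];print('wrist',lo.round(3))
E
```

```text
tcp px [365.68481487 264.85214027] [0.48201336 0.1850067  0.01199168]
n 502 tool z max/percentiles [-0.138 -0.112 -0.021  0.002  0.008  0.012]
[[-0.115  0.006  0.01 ]
 [-0.09   0.098  0.008]
 [-0.088  0.093  0.005]
 [-0.08   0.054  0.008]
 [-0.074  0.091  0.008]
 [-0.063  0.086  0.012]
 [-0.041  0.039  0.012]
 [ 0.011  0.112 -0.005]
 [ 0.027  0.112 -0.003]
 [ 0.031  0.136 -0.005]
 [ 0.031  0.114 -0.004]
 [ 0.029  0.112 -0.001]
 [ 0.032  0.136 -0.001]
 [ 0.033  0.133 -0.004]
 [ 0.034  0.121 -0.004]
 [ 0.033  0.119 -0.003]
 [ 0.031  0.116 -0.   ]
 [ 0.03   0.114  0.002]
 [ 0.035  0.134 -0.001]
 [ 0.036  0.131 -0.003]
 [ 0.035  0.129 -0.001]
 [ 0.036  0.126 -0.003]
 [ 0.034  0.124 -0.   ]
 [ 0.036  0.121 -0.002]
 [ 0.034  0.119  0.   ]]
wrist [[-0.044  0.098  0.009]
 [-0.115  0.044  0.007]
 [ 0.019  0.11   0.006]
 [ 0.027  0.113  0.006]
 [ 0.023  0.111  0.005]
 [ 0.034  0.126  0.005]
 [ 0.034  0.124  0.005]
 [ 0.033  0.124  0.005]
 [ 0.006  0.112  0.004]
 [ 0.033  0.12   0.004]
 [ 0.034  0.126  0.004]
 [ 0.012  0.109  0.004]
 [ 0.01   0.109  0.003]
 [ 0.024  0.11   0.003]
 [ 0.034  0.126  0.003]
 [ 0.019  0.109  0.003]
 [ 0.024  0.111  0.002]
 [ 0.024  0.11   0.002]
 [ 0.009  0.109  0.002]
 [ 0.026  0.111  0.002]
 [ 0.02   0.109  0.002]
 [ 0.029  0.114  0.001]
 [ 0.003  0.113  0.001]
 [ 0.013  0.109  0.001]
 [ 0.007  0.11   0.001]]
```

```bash
python3 - <<'E'
from pick import *
s=manip.state();M=R.from_rotvec(s['tcp_rot']).as_matrix()
for n in('side','wrist'):
  c=cap(n);P=cloud(c);L=(P-s['tool_pos'])@M;V=c['image'].max(-1)
  m=(V<70)&(abs(L[...,1])<.06)&(L[...,2]>-.09)&(abs(L[...,0])<.05)
  for k in comps(m,8):
    q=L[k];print(n,k.sum(),'x',np.percentile(q[:,0],[2,98]).round(3),'y',np.percentile(q[:,1],[2,98]).round(3),'z',np.percentile(q[:,2],[2,50,90,98,100]).round(3))
im=cap('wrist')['image'];cv2.imwrite('pics/f.png',im[130:400])
E
```

```text
side 86 x [-0.006  0.013] y [-0.043 -0.031] z [-0.084 -0.062 -0.044 -0.04  -0.038]
side 43 x [0.001 0.013] y [0.032 0.045] z [-0.075 -0.058 -0.043 -0.032  0.011]
wrist 3120 x [-0.007  0.01 ] y [0.03  0.046] z [-0.089 -0.071 -0.049 -0.041  0.007]
wrist 3138 x [-0.008  0.01 ] y [-0.045 -0.03 ] z [-0.089 -0.071 -0.049 -0.042 -0.039]
```

View pics/f.png

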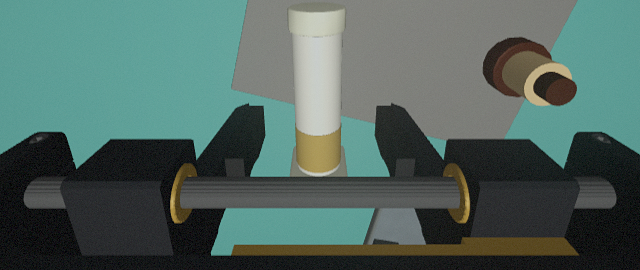

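Both cameras show the real fingertips ending 40 mm short of the controlled TCP (tool z ≈ −0.040). That explains both misses, so I'll use a grasp offset of about 57 mm.

```bash
sed -i 's/off=.017/off=.057/' h.py; sed -i 's/pv,.012)/pv,.052)/' pick.py
python3 - <<'E'
from pick import *
rv=manip.state()['tcp_rot']
g=tcp((.482,.185,.023),tool(d(101.8),d(90),-1),.052);print(g)
manip.move_linear(g,rate=.08);print(manip.state()['contact_force'],manip.state()['tool_pos'])
print(manip.set_gripper(0,20));s=manip.state();print(s['gripper_width'],s['grasp_force'])
if s['gripper_width']>.02:
  manip.move_linear(g+[0,0,.2]);s=manip.state();print(s['gripper_width'],s['grasp_force'],s['clock'])
  w=cap('side')['image'];cv2.imwrite('pics/g.png',w)
T=[(.531,.357),(.488,.284)]
for t in T:
  for a in (15,25,30):
    for h in range(-60,130,10):
      P=poses(t,h,a,-1,0);qs={k:inverse_kinematics(*v) for k,v in P.items()}
      if all(v is not None for v in qs.values()): print(t,a,h,np.round(qs['g'],2))
E
```

```text
[ 0.482  0.185 -0.029]
[-0.31654052 -0.25832287 -0.78100293] [ 0.48185831  0.18492792 -0.02932269]
False
0.02942558155171717 20.00197023153305
0.02921140391546749 19.99905824661255 23.9667
(0.531, 0.357) 15 -60 [ 1.    0.84  1.63 -1.04  1.64 -2.15]
(0.531, 0.357) 15 -50 [ 1.03  0.79  1.76 -1.15  1.53 -2.13]
(0.531, 0.357) 15 -40 [ 1.05  0.73  1.88 -1.29  1.43 -2.1 ]
(0.531, 0.357) 15 10 [ 0.87  0.51  2.4   3.89  1.14 -1.73]
(0.531, 0.357) 15 60 [ 0.16  0.52  2.39  2.19  1.17 -1.37]
(0.531, 0.357) 15 70 [ 0.09  0.55  2.3   1.92  1.2  -1.29]
(0.531, 0.357) 15 80 [ 0.05  0.59  2.2   1.69  1.25 -1.21]
(0.531, 0.357) 15 90 [ 0.04  0.64  2.09  1.5   1.32 -1.14]
(0.531, 0.357) 15 100 [ 0.04  0.69  1.97  1.33  1.4  -1.09]
(0.531, 0.357) 15 110 [ 0.06  0.74  1.85  1.19  1.49 -1.05]
(0.531, 0.357) 15 120 [ 0.09  0.8   1.73  1.07  1.59 -1.02]
(0.531, 0.357) 25 -60 [ 0.97  0.75  1.67 -0.96  1.51 -2.21]
(0.531, 0.357) 25 -50 [ 1.    0.69  1.79 -1.07  1.4  -2.21]
(0.531, 0.357) 25 -40 [ 1.02  0.63  1.9  -1.2   1.29 -2.2 ]
(0.531, 0.357) 25 60 [ 0.2   0.39  2.38  2.11  0.91 -1.22]
(0.531, 0.357) 25
[... 1906 characters left out ...]
5 100 [-0.05  0.54  2.09  1.16  1.3  -1.05]
(0.488, 0.284) 25 110 [-0.03  0.59  1.98  1.03  1.39 -1.04]
(0.488, 0.284) 25 120 [ 0.01  0.65  1.88  0.91  1.48 -1.04]
(0.488, 0.284) 30 -60 [ 0.95  0.6   1.89 -0.93  1.39 -2.17]
(0.488, 0.284) 30 -50 [ 0.97  0.54  1.99 -1.05  1.29 -2.18]
(0.488, 0.284) 30 -40 [ 0.99  0.49  2.1  -1.18  1.19 -2.17]
(0.488, 0.284) 30 70 [-0.01  0.32  2.4   1.64  0.96 -1.07]
(0.488, 0.284) 30 80 [-0.04  0.37  2.3   1.43  1.05 -1.03]
(0.488, 0.284) 30 90 [-0.04  0.43  2.2   1.26  1.14 -1.  ]
(0.488, 0.284) 30 100 [-0.03  0.49  2.1   1.12  1.23 -0.99]
(0.488, 0.284) 30 110 [-0.01  0.54  2.    0.99  1.33 -0.99]
(0.488, 0.284) 30 120 [ 0.03  0.6   1.9   0.88  1.42 -1.  ]
```

```bash
python3 - <<'E'
from pick import *
place_sq(-.062,-1);print(manip.state()['clock'])
c=cap('wrist');s=cap('side')['image']
cv2.imwrite('pics/i.png',np.hstack([cv2.resize(c['image'],(480,300)),s[150:300,230:390].repeat(2,0).repeat(2,1)]))
E
```

```text
placing f [-6.30878717 -1.376978    8.39552623] 0.029605762827420733
28.0083
```

View pics/i.png

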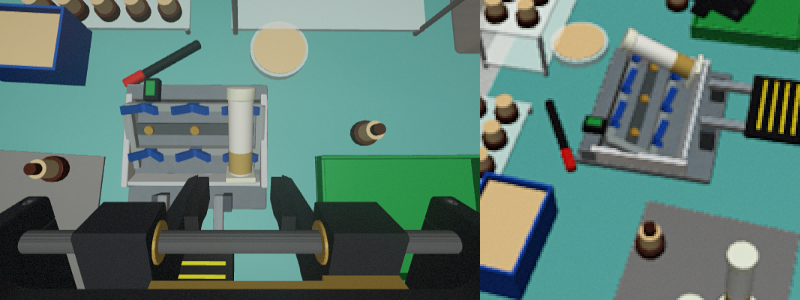

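Tube3 is seated in the −62 groove, cap at the high end. Next is the middle upright tube.

```bash
cat >> pick.py <<'E'
def do(near,h,gy):
    t=find(near);print(t)
    if np.hypot(*(t-near))>.01: print('MOVED');return
    if not pick(t,h): print('MISS');return
    p=poses(t,h,25,-1,gy);a,pl=p['above'],p['place'][0]
    manip.move_pose(*a);manip.move_linear(pl+[0,0,.025]);manip.move_linear(pl+[0,0,.004],rate=.04)
    s=manip.state();print('place f',s['contact_force'],s['gripper_width'],s['tool_pos']-pl)
    manip.set_gripper(.044);manip.move_linear(pl+[0,0,.15]);print(manip.state()['clock'])
E
sed -i 's/(\*t,.0615)/(*t,.0635)/' plan.py
python3 - <<'E'
from pick import *
do(np.array([.488,.284]),70,0.)
c=cap('wrist');s=cap('side')['image']
cv2.imwrite('pics/j.png',np.hstack([cv2.resize(c['image'],(480,300)),s[150:300,230:390].repeat(2,0).repeat(2,1)]))
E
```

```text
seen [0.5311 0.3566] [0.531 0.357 0.117]
seen [0.4884 0.2842] [0.488 0.285 0.117]
[0.48841435 0.28421009]
grip 0.02914066416925129 19.880849719047546 34.0083
place f [-0.72945077  0.23999396 -1.30564107] 0.028974747591793786 [-1.40303676e-04 -1.97960735e-06  3.74031944e-03]
39.075
```

View pics/j.png

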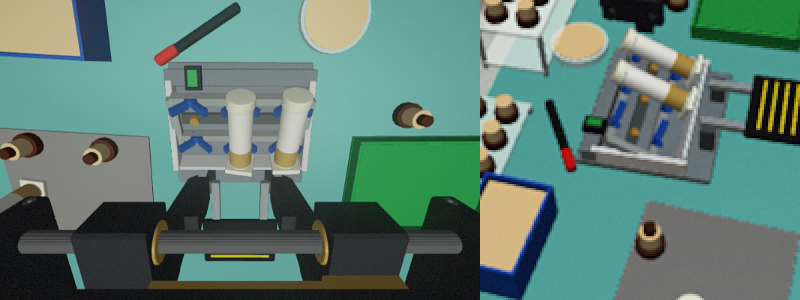

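Two tubes are seated. Next is the last one, into the +62 groove.

```bash
cat > seat.py <<'E'
from pick import *
def seats():
    "fit axes of tubes in cradle from top view: pts above cradle plane"
    c=cap('top');P=cloud(c);X=np.array([np.cos(d(25)),0,np.sin(d(25))]);Rz=R.from_euler('z',CY).as_matrix()
    M=Rz@np.stack([X,[0,1,0],np.cross(X,[0,1,0])],1);L=(P-CR)@M
    S=cv2.cvtColor(c['image'],cv2.COLOR_BGR2HSV)[...,1]
    for gy in(-.062,0,.062):
        m=(abs(L[...,0])<.08)&(abs(L[...,1]-gy)<.022)&(L[...,2]>.004)&(L[...,2]<.04);q=L[m]
        if len(q)<60: print(gy,'empty',len(q));continue
        b=q[abs(q[:,0])<.04];f=np.polyfit(b[:,0],b[:,1],1);top=b[abs(b[:,1]-np.median(b[:,1]))<.006];ft=np.polyfit(top[:,0],top[:,2],1)
        print(gy,'x',np.percentile(q[:,0],[1,99]).round(3),'y',f.round(4),'top z',ft.round(4))
E
python3 - <<'E'
from pick import *
do(np.array([.531,.357]),80,.062)
manip.move_pose(np.array([.5,-.28,.25]),tool(0,d(90),-1))
from seat import *
seats()
s=cap('side')['image'];c=cap('top');print([np.round(t[0],3) for t in tubes(c)])
cv2.imwrite('pics/k.png',np.hstack([c['image'][140:290,290:450].repeat(2,0).repeat(2,1),s[150:300,230:390].repeat(2,0).repeat(2,1)]))
E
```

```text
seen [0.5311 0.3566] [0.531 0.357 0.117]
[0.53105867 0.35663942]
grip 0.02900944349538892 19.892002176493406 45.2333
place f [ 0.61502201  0.34936058 -1.81809603] 0.029165287530517846 [-1.45015625e-04  1.15572011e-05  3.71877912e-03]
50.3667
-0.062 x [-0.077  0.059] y [ 0.0003 -0.0604] top z [-0.0102  0.0136]
0 x [-0.056  0.057] y [0.002  0.0011] top z [0.0126 0.0139]
0.062 x [-0.078  0.057] y [-0.0081  0.0627] top z [-0.0064  0.0135]
[]
```

View pics/k.png

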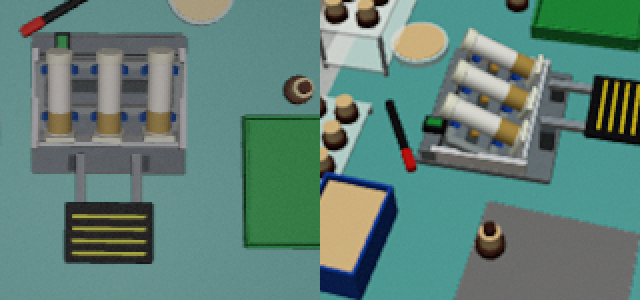

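All three tubes are seated: middles near x = 0, tilts under 0.02 rad and tops about 14 mm above the axis line. Now the treadle.

```bash
python3 - <<'E'
from seat import *
manip.set_gripper(0,20)
rv=tool(0,d(90),-1);x,y=.470,.0175;tz=lambda z:np.array([x,y,z-.040])
manip.move_pose(tz(.15),rv);f0=manip.state()['contact_force'][2];manip.move_linear(tz(.07),rate=.1)
z=.066
while z>.024:
    manip.move_linear(tz(z),rate=.04);f=manip.state()['contact_force'][2]-f0;print(round(z,4),round(f,1),end='; ')
    if f>24 and z<.045: break
    z-=.003 if z>.040 else .001
print(manip.state()['clock']);manip.dwell(3.3)
c=cap('side');s=c['image'];seats();print(manip.state()['contact_force'],manip.state()['tool_pos'],manip.state()['clock'])
manip.move_linear(tz(.075),rate=.03);manip.move_linear(tz(.2));
manip.move_pose(np.array([.5,-.28,.25]),rv);manip.dwell(.3)
seats();t=cap('top');P=cloud(t);hs=cv2.cvtColor(t['image'],cv2.COLOR_BGR2HSV);k=(hs[...,0]>22)&(hs[...,0]<35)&(hs[...,1]>130)&(abs(P[...,0]-.4735)<.06)&(abs(P[...,1])<.1);print('pad z',np.nanmedian(P[k][:,2]),manip.state()['clock'])
cv2.imwrite('pics/l.png',s[130:280,240:440].repeat(3,0).repeat(3,1))
E
```

```text
0.066 -0.1; 0.063 5.1; 0.06 5.0; 0.057 7.9; 0.054 7.5; 0.051 9.4; 0.048 9.8; 0.045 10.4; 0.042 11.4; 0.039 11.8; 0.038 12.0; 0.037 13.3; 0.036 19.9; 0.035 25.9; 58.4417
-0.062 x [-0.077  0.059] y [-0.0114 -0.0605] top z [-0.0036  0.0137]
0 x [-0.057  0.057] y [0.0013 0.0009] top z [0.0001 0.0136]
0.062 x [-0.077  0.057] y [0.     0.0625] top z [-0.0053  0.0135]
[-10.66737223  -0.06411288  25.88119361] [ 0.47134209  0.01751741 -0.00157216] 61.8417
-0.062 x [-0.078  0.059] y [-0.0092 -0.0607] top z [-0.0035  0.0137]
0 x [-0.056  0.057] y [-0.0116  0.0011] top z [0.0049 0.0138]
0.062 x [-0.078  0.057] y [-0.0051  0.0627] top z [-0.0017  0.0133]
pad z 0.0631864893494345 65.9
```

View pics/l.png

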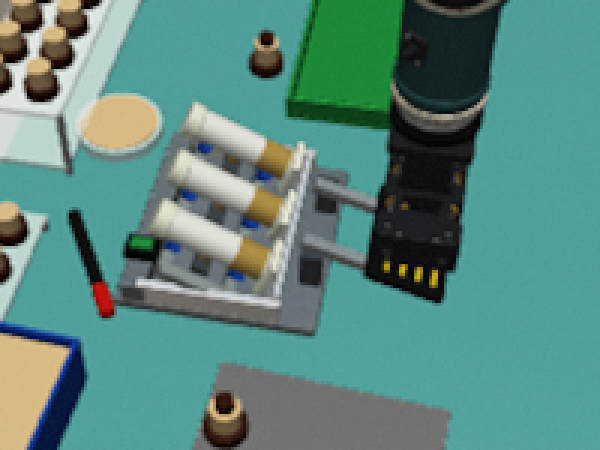

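The treadle hit its stop (force rose sharply at 37 mm), was held for 3.4 s and came back up (pad at 63 mm). Now I'll move the tubes to the tray.

```bash
cat > tray.py <<'E'
from seat import *
def totray(gy):
    pv=tool(CY,d(65),-1);n=-R.from_rotvec(pv).as_matrix()[:,2]
    g=tcp(CR+[-gy*np.sin(CY),gy*np.cos(CY)+.001,0],pv,.055)
    manip.set_gripper(.044,20);manip.move_pose(g+.13*n,pv);manip.move_linear(g,rate=.12);manip.set_gripper(0,20)
    manip.move_linear(g+.14*n);s=manip.state();print(gy,s['gripper_width'],s['clock'])
    if s['gripper_width']<.02: return False
    rv=tool(CY,d(90),-1);p=tcp((.5418,-.2752+gy,.0265),rv,.055)
    manip.move_pose(p+[0,0,.15],rv);manip.move_linear(p+[0,0,.02]);manip.move_linear(p,rate=.05)
    print('f',manip.state()['contact_force'].round(1));manip.set_gripper(.044);manip.move_linear(p+[0,0,.16]);return True
E
python3 - <<'E'
from tray import *
for gy in(-.062,0,.062):
    if not totray(gy):break
manip.move_pose(np.array([.45,.15,.25]),tool(0,d(90),-1));manip.dwell(.5)
c=cap('top');P=cloud(c)
m=(P[...,2]>.033)&(abs(P[...,0]-.542)<.08)&(abs(P[...,1]+.275)<.11)
for k in comps(m,30): print(np.nanmean(P[k],0).round(3),rect(P[k][:,:2]),np.nanmax(P[k][:,2]).round(3))
print(manip.state()['clock']);cv2.imwrite('pics/m.png',c['image'])
E
```

```text
-0.062 0.029383327582512796 70.4417
f [0.1 0.7 0.1]
0 0.029672623450076232 79.025
f [-0.8  0.6  0.8]
0.062 0.0292750784215501 87.6083
f [ 0.2  0.9 -0.5]
[ 0.536 -0.21   0.037] (array([ 0.5413, -0.2103]), array([0.1131, 0.0379]), 0.3) 0.046
[ 0.536 -0.275  0.037] (array([ 0.5408, -0.276 ]), array([0.1105, 0.0386]), 0.7) 0.046
[ 0.539 -0.334  0.037] (array([ 0.5426, -0.3344]), array([0.113 , 0.0371]), 0.8) 0.044
93.9583
```

View pics/m.png

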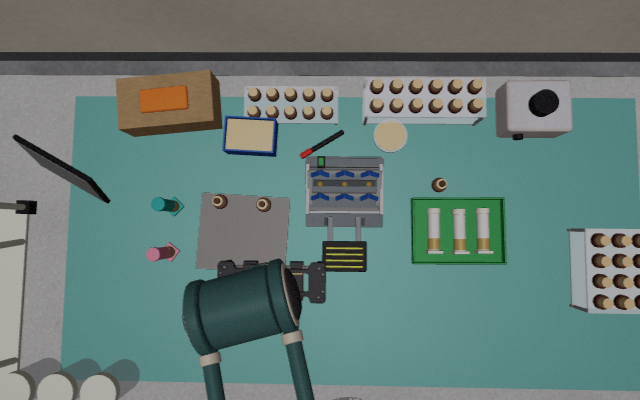

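All three tubes lie flat in the tray at (434,230), (459,230) and (484,230). The cradle is empty, the treadle is up, the bystanders haven't moved and the arm is clear.

```bash
python3 -c "
from h import *
print(order.close_job())"
```

```text
the job is handed in; nothing more can be done
None
```

The job is handed in: all three white-capped tubes were seated in the grooves, the treadle was held at its stop for 3.4 s, and the tubes now lie in the green tray with nothing else disturbed. My first pick tipped one tube over because the fingertips end 40 mm short of the stated TCP; I corrected for that and recovered it.

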